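Clear the slanted holder into a crowded tray

ROBOT

A 6-joint arm with a two-finger parallel gripper is mounted at the origin on a cart in front of the work surface, level with it; the furniture and walls round the work are solid. World frame = base frame: x ahead of the robot, y to its left, z up, the work surface at z = 0. Lengths are in m, angles in degrees, forces in N, time in s.
With the tool pointing down it reaches from about 0.2 to 0.875 m from the base axis. Payload 3.4 kg.
Tool frame: the origin (TCP) lies midway between the tips of the shut fingers; the grasp point (between the pads) lies 19 mm behind it; z points along the fingers, y is the line along which they close (so a half turn about z gives the same grasp; the last joint's range is limited). The gripper opens to 94 mm and grips with 3 to 60 N. Pads are 16 mm wide; open, the fingers measure 119 mm over their backs; the gripper's body (75 mm by 177 mm) begins 78 mm behind the grasp point.
Start: joints at [-81.245, 15.808, 86.224, -0, 77.962, -6.933], TCP at [0.155, -0.554, 0.205] pointing down, gripper open.
Joint ranges: [-165.64, 165.64], [-43.16, 119.46], [12.63, 154.43], [-67.54, 247.53], [6.08, 155.33], [-154.97, 154.97]. Speed limits (degrees/s): [147.25, 147.25, 180, 180, 180, 180].

INTERFACE

Orientations are given as [roll, pitch, yaw] about the fixed x, y, z axes, in that order (R = Rz(yaw) Ry(pitch) Rx(roll)).
In Python, from cell import sensors, viewer, order gives the robot as it stands.
- The arm moves only by the tool step_arm, never from a script. Its argument "steps" is a list of rows, each a list of 3 entries, a list of its own where there are three numbers: the shift along the tool's x, y, z in mm, then the turn about the tool's z in rad, then the closure, from 0 (fully open) to 1 (shut). In form: [[[x, y, z], spin, hand], ...]. A call has 1 to 8 rows; each row shifts and turns the commanded pose from where the row before left it, along the tool's axes as they then stand; what a row does not reach is not made up. A row lasts 1/8 s, in which the tool goes at most 62.5 mm and 10.7 degrees, less where a joint would pass 70% of its speed; a pose out of reach is approached as far as the arm can. A call with a gripper value outside its range is refused whole. The fingers move at their own pace and stop on an object; "grip_force" is the grip in N (left out, the last holds). Time passes only in rows, so rows that do not move let the fingers close. It gives the time, the measured TCP pose, the force, the opening and the grip force at its end, in the units of the state.
- sensors.get_state(): the state, without advancing time (a new reading comes with each control period).
- viewer.read_camera(name): name is "side" or "top" or "wrist"; returns a dict with "image" (384x512x3 uint8, red, green, blue), "camera_matrix" (3x3 intrinsics, pixels), "k1" (the pictures are not rectified: a ray, as slopes to the right and down, at radius r is drawn at 1 + k1 r^2 times it, then the intrinsics apply), "R" (3x3) and "t" (3): a world point X has camera coordinates R X + t. Camera axes: x right, y down, z forward; pixel columns grow to the right and rows downward; lengths in m; the calibration is good to about 2 mm. A picture is of the moment at which its call begins. There is no depth.
- order.finish_job(): hands the job in; it is judged then, once.
The state is a dict: "time": time; "joints": joint angles; "qvel": joint speeds; "tau": joint torques, N m; "position": TCP position; "ee_rot": TCP orientation; "ft_force": force on the tool from outside, world axes, zero at the start; "torque": the same for the moment, N m; "opening": finger opening in m; "finger_force": force on a finger pad.
Only numpy, scipy, OpenCV 4.12 (cv2) and the standard library are available. Lean on these libraries where they do the work, as an engineer would, in place of code of your own. Each camera call takes 0.05 s, during which the arm holds its last target. There are 200 camera calls.

TASK

Take the two green-capped spice jars out of the slanted wooden holder and stand both upright on the floor of the beech tray, each in a free spot. Set them down gently rather than letting them drop, and do not touch or shift any of the things already in the tray; the two jars must not touch each other either.

Things in the scene. Friction and masses are not known exactly. Their poses are not given: they have to be found in the camera images.
- tray: beech tray, fixed, 270 (its x) x 400 (its y) x 46 mm; origin at the centre of its underside, z up. Its flat floor, 7 mm above the origin, spans x -125..125, y -188..188 mm inside the walls. The long walls (x = +-125) reach 32 mm above the origin, the end walls (y = +-188) 46 mm. Four things stand in it in a loose grid of 2 rows (along y) of 3; where they stand changes, and two cells are free
- holder: slanted light-wood holder, fixed, foot 115 (its x) x 196 (y) mm, 80 mm high; origin mid-underside, z up. Two bays, 45 mm either side of its centre along y, each with a jar that leans 28 deg, cap toward the holder's -x (robot side), on a sloped board and a ledge. Cheeks and rib, 2.5 mm clear of the jar, reach 33 to 42 mm up from its foot, the board 63 mm; the rest is bare. Jars slide out along their axis
- spice_a_center (a point): spice jar with a green cap, loose, round, 46 mm in diameter and 106 mm tall, about 0.11 kg; the point is on its axis half-way up (53 mm above its foot); z runs along its axis from foot to cap. The cap, 45 mm in diameter, is the top 20 mm. At the start it leans in the holder's bay at the holder's y = -45 mm
- spice_b_center (a point): a second such jar, equal in every size (46 mm in diameter, 106 mm tall, point on its axis 53 mm above its foot, z from foot to cap); at the start it leans in the holder's bay at the holder's y = +45 mm
- mug_center (a point): a thing already standing in the tray, loose, not to be touched. Beige and white mug, 94 mm tall. The point is 47 mm above its foot, mid-outline (90 mm along its x, 120 along its y); the cup is round, 90 mm in diameter, its axis 15 mm from the point along the mug's +y; the handle reaches 60 mm from the point along -y and is 30 mm wide
- nut_jar_center (a point): a thing already standing in the tray, loose, not to be touched. Jar of brown filling with a dark green lid, round, 76 mm in diameter, 97 mm tall; the point is on its axis, 48 mm above its foot
- tomato_tin_center (a point): a thing already standing in the tray, loose, not to be touched. Tall food tin with a green and red label, round, 76 mm in diameter, 110 mm tall; the point is on its axis, 55 mm above its foot
- flat_tin_center (a point): a thing already standing in the tray, loose, not to be touched. Low food tin, round, 86 mm in diameter, 40 mm tall; the point is on its axis, 20 mm above its foot
Mind the look-alikes: they are no part of the job. Leave any turquoise look-alike of the part that bears spice_b_center alone.

How it is judged (in metres and radians):
On the way, in this order (a step that is already met when the one before it is completed fails the run):
1. one of the spice jars stands upright in the tray, let go (((x of spice_a_center in the frame of tray between -0.104 and 0.104 m and y of spice_a_center in the frame of tray between -0.167 and 0.167 m and z of spice_a_center in the frame of tray between 0.056 and 0.064 m and angle between spice_a_center's own z axis and vertical below 0.09 rad and contact force between the fingers and spice_a below 0.05 N and linear speed of spice_a below 0.02 m/s) or (x of spice_b_center in the frame of tray between -0.104 and 0.104 m and y of spice_b_center in the frame of tray between -0.167 and 0.167 m and z of spice_b_center in the frame of tray between 0.056 and 0.064 m and angle between spice_b_center's own z axis and vertical below 0.09 rad and contact force between the fingers and spice_b below 0.05 N and linear speed of spice_b below 0.02 m/s))), for 0.2 s.
2. both spice jars stand upright in the tray, let go (x of spice_a_center in the frame of tray between -0.104 and 0.104 m and y of spice_a_center in the frame of tray between -0.167 and 0.167 m and z of spice_a_center in the frame of tray between 0.056 and 0.064 m and angle between each of spice_a_center, spice_b_center's own z axis and vertical below 0.09 rad and contact force between the fingers and spice_a below 0.05 N and linear speed of each of spice_a, spice_b below 0.02 m/s and x of spice_b_center in the frame of tray between -0.104 and 0.104 m and y of spice_b_center in the frame of tray between -0.167 and 0.167 m and z of spice_b_center in the frame of tray between 0.056 and 0.064 m and contact force between the fingers and spice_b below 0.05 N), for 0.2 s.
At the end, for the whole second after the job is handed in: Both spice jars stand upright (within 5 degrees) on the tray's floor inside its walls (foot on the floor within 4 mm), let go and at rest, at least 2 mm apart, and none of the four things in the tray is more than 6 mm from where it stood (all of step 2 and horizontal distance between spice_a_center and spice_b_center above 0.048 m and distance of each of mug_center, nut_jar_center, tomato_tin_center, flat_tin_center from where it was at the start of the episode below 0.006 m); the robot touches nothing.
It fails at once if the robot or a spice jar touches one of the four things in the tray (more than 0.3 N) (contact force between any of mug, nut_jar, tomato_tin, flat_tin and the fingers above 0.3 N or contact force between any of mug, nut_jar, tomato_tin, flat_tin and the arm above 0.3 N or contact force between any of mug, nut_jar, tomato_tin, flat_tin and spice_a above 0.3 N or contact force between any of mug, nut_jar, tomato_tin, flat_tin and spice_b above 0.3 N).
It fails at once if one of the four things in the tray is shifted by more than 6 mm (distance of any of mug_center, nut_jar_center, tomato_tin_center, flat_tin_center from where it was at the start of the episode above 0.006 m).
It fails at once if the two spice jars touch each other (contact force between spice_a and spice_b above 0.3 N).
It fails at once if a spice jar is dropped (falls free at more than 0.45 m/s, about 1 cm) ((contact force between the fingers and spice_a below 0.05 N and linear speed of spice_a above 0.45 m/s) or (contact force between the fingers and spice_b below 0.05 N and linear speed of spice_b above 0.45 m/s)).
It also fails if it takes over 72 s, if anything falls off the work surface, if the arm or the gripper's body presses on something with over 40 N, if the wrist force passes 120 N, or if a joint passes its speed limit or range.

## Working session

There is one attempt and no reset: what is moved stays moved. The work goes in short steps, Python scripts to look and compute and a tool call to move; the robot and the scene stay as the last step left them, time stands still between calls to the robot, and variables do not carry over. Pictures are saved under pics/ and viewed, at most 10 in all, crops included, and the job is handed in when it is done.

Besides the shell and the picture viewer there is one more tool, called after "Emit:" by a JSON object that holds its "api" and its "payload", one argument or row to a line. step_arm: Moves the arm, as the interface text tells. Its arguments: {"type":"object","properties":{"steps":{"type":"array","items":{"type":"array"}},"grip_force":{"type":"number"}},"required":["steps"]}

```bash
ls; mkdir -p pics; python3 - <<'E'
from cell import sensors, viewer
import cv2,numpy as np,pickle
s=sensors.get_state();print({k:np.round(v,3) for k,v in s.items()})
ims=[]
d={}
for n in("side","top"):
    c=viewer.read_camera(n);d[n]=c;print(n,c["camera_matrix"].tolist(),c["k1"],np.round(c["R"],3).tolist(),np.round(c["t"],3))
    cv2.imwrite(f"pics/{n}0.png",c["image"][:,:,::-1])
    pickle.dump(c,open(f"{n}0.pkl","wb"))
E
```

```text
pics
{'time': np.float64(0.0), 'joints': array([-8.1244e+01,  1.5847e+01,  8.6294e+01, -2.0000e-03,  7.7964e+01,
       -6.9310e+00]), 'qvel': array([ 0.096,  0.035, -0.021, -0.037,  0.025,  0.101]), 'tau': array([-1.0000e-03, -4.0459e+01, -2.3723e+01,  7.0000e-02,  3.5000e-02,
       -0.0000e+00]), 'position': array([ 0.155, -0.553,  0.205]), 'ee_rot': array([-1.79896e+02, -1.10000e-02,  1.56880e+01]), 'ft_force': array([ 0.153, -0.247, -0.136]), 'torque': array([-0.038, -0.04 ,  0.037]), 'finger_force': np.float64(0.0), 'opening': np.float64(0.094)}
side [[354.32255663363736, 0.0, 255.56250973375643], [0.0, 354.32255663363736, 191.6008969959686], [0.0, 0.0, 1.0]] -0.024664597408026047 [[0.959, -0.284, 0.013], [-0.153, -0.556, -0.817], [0.239, 0.781, -0.577]] [-0.509  0.149  0.784]
top [[404.13853210981546, 0.0, 252.72154360184354], [0.0, 404.13853210981546, 183.28628846333484], [0.0, 0.0, 1.0]] -0.0723448512563401 [[0.134, -0.991, 0.003], [-0.964, -0.132, -0.23], [0.228, 0.028, -0.973]] [-0.012  0.549  1.   ]
```

View pics/side0.png

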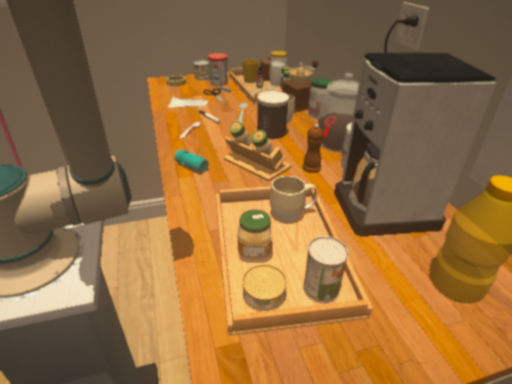

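View pics/top0.png

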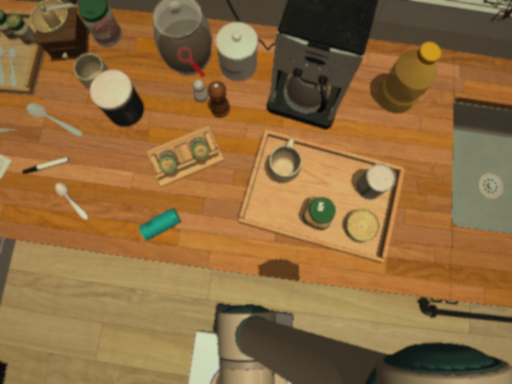

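The top view shows the tray around (320,195). The mug is at (285,160), the nut jar at (320,210), the tomato tin at (378,180) and the flat tin at (362,225). The free cells are near (265,200) and (332,170). The holder is around (185,155).

Candidates for the spice jars are the two caps in the holder at top (169,162) and (200,150), the turquoise cylinder at (160,224), the nut jar lid at (320,210) and the far green lids at (93,10). The two in the holder fit the description, so I'll confirm them in an enlarged crop.

```bash
cat > h.py <<'E'
import numpy as np,cv2,pickle
def ray(c,uv):
    uv=np.asarray(uv,float).reshape(-1,1,2)
    p=cv2.undistortPoints(uv,c["camera_matrix"],np.array([c["k1"],0,0,0.]))[:,0]
    d=np.c_[p,np.ones(len(p))]@c["R"]; o=-c["R"].T@c["t"]
    return o,d/np.linalg.norm(d,axis=1)[:,None]
def plane(c,uv,z):
    o,d=ray(c,uv); return o+d*((z-o[2])/d[:,2])[:,None]
def tri(c1,u1,c2,u2):
    o1,d1=ray(c1,u1);o2,d2=ray(c2,u2);r=[]
    for a,b in zip(d1,d2):
        st=np.linalg.lstsq(np.c_[a,-b],o2-o1,rcond=None)[0]
        p,q=o1+a*st[0],o2+b*st[1]; r.append([*(p+q)/2,np.linalg.norm(p-q)])
    return np.array(r)
def proj(c,X):
    return cv2.projectPoints(np.asarray(X,float).reshape(-1,1,3),cv2.Rodrigues(c["R"])[0],c["t"],c["camera_matrix"],np.array([c["k1"],0,0,0.]))[0][:,0]
E
python3 - <<'E'
from h import *
t=pickle.load(open("top0.pkl","rb"));s=pickle.load(open("side0.pkl","rb"))
a=cv2.resize(t["image"][120:190,140:235],None,fx=4,fy=4,interpolation=2)
b=cv2.resize(s["image"][115:190,215:300],None,fx=4.6,fy=4.6,interpolation=2)
d=cv2.resize(t["image"][125:265,235:410],None,fx=2,fy=2,interpolation=2)
e=cv2.resize(s["image"][180:335,210:370],None,fx=1.9,fy=1.9,interpolation=2)
W=np.zeros((600,800,3),np.uint8)
for im,x,y in((a,0,0),(b,400,0),(d,0,300),(e,420,350)):
    im=im[:600-y,:800-x];W[y:y+im.shape[0],x:x+im.shape[1]]=im
cv2.imwrite("pics/crop1.png",W[:,:,::-1])
E
```

```text
(no output)
```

View pics/crop1.png

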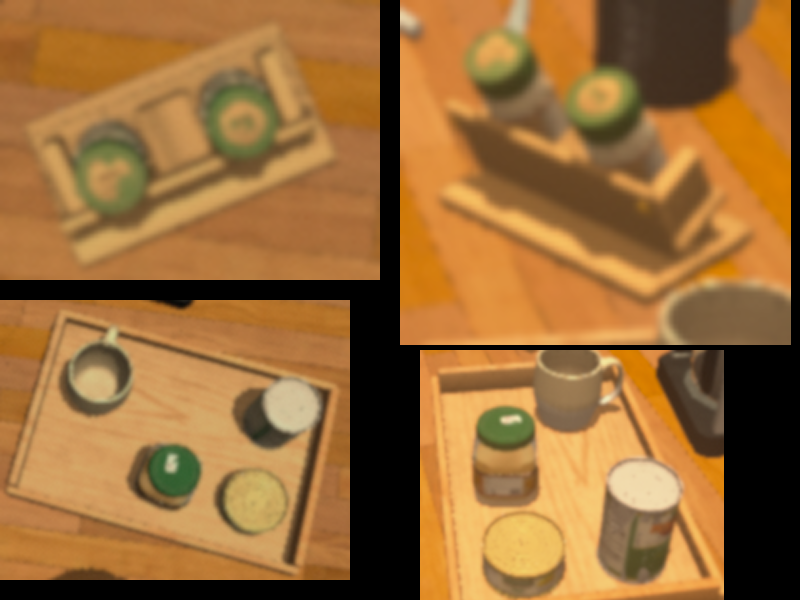

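The crop confirms it. Both holder jars have a green rim cap with a beige label. Cap tops are at top (167.5,163) and (200.5,150), and at side (236.7,128.5) and (259.1,137.4). The turquoise cylinder is the look-alike and stays put.

```bash
python3 - <<'E'
from h import *
np.set_printoptions(precision=4,suppress=True)
t=pickle.load(open("top0.pkl","rb"));s=pickle.load(open("side0.pkl","rb"))
caps=tri(t,[(167.5,163),(200.5,150)],s,[(236.7,128.5),(259.1,137.4)]);print("caps",caps)
hc=np.array([(27,128),(278,25),(335,155),(82,263)])/4+[140,120]
H=plane(t,hc,0.006);print("holder",H,np.linalg.norm(np.roll(H,-1,0)-H,axis=1),H.mean(0))
e=H[1]-H[0]+H[2]-H[3];print("holder y axis yaw",np.degrees(np.arctan2(-e[1],-e[0]))-90)
T=plane(t,[(266,131.5),(403.5,167.5),(383.5,261.5),(240,221)],0.046);print("tray",T,np.linalg.norm(np.roll(T,-1,0)-T,axis=1),T.mean(0))
e=T[1]-T[0]+T[2]-T[3];print("tray yaw",np.degrees(np.arctan2(-e[1],-e[0]))-90)
# top-disc centres, crop d -> full ; crop e -> full
D=lambda x,y:(x/2+235,(y-300)/2+125)
E_=lambda x,y:((x-420)/1.9+210,(y-350)/1.9+180)
print("nut,tomato,flat",tri(t,[D(174,469),D(292,405),D(254,500)],s,[E_(506,426),E_(644,485),E_(523,540)]))
print("mug rim (top view,z=.101)",plane(t,[D(98,370)],.101))
E
```

```text
caps [[0.5544 0.2815 0.1196 0.0021]
 [0.6003 0.204  0.1211 0.0002]]
holder [[0.6089 0.3751 0.006 ]
 [0.7094 0.2102 0.006 ]
 [0.6184 0.1547 0.006 ]
 [0.5173 0.3176 0.006 ]] [0.1931 0.1066 0.1917 0.1081] [0.6135 0.2644 0.006 ]
holder y axis yaw 31.611905561066195
tray [[ 0.7004  0.0465  0.046 ]
 [ 0.6494 -0.3394  0.046 ]
 [ 0.3893 -0.3004  0.046 ]
 [ 0.4445  0.0825  0.046 ]] [0.3893 0.263  0.3868 0.2584] [ 0.5459 -0.1277  0.046 ]
tray yaw -7.868666408557715
nut,tomato,flat [[ 0.4938 -0.1201  0.0975  0.0006]
 [ 0.5932 -0.2595  0.112   0.0001]
 [ 0.4774 -0.2376  0.0439  0.0005]]
mug rim (top view,z=.101) [[ 0.6087 -0.01    0.101 ]]
```

Emit:
{"api": "step_arm", "payload": {
  "steps": [
    [[0, 0, -30], -0.134, 0],
    [[0, 0, -30], -0.134, 0],
    [[25, -16, -5], 0, 0.3],
    [[48, -30, -5], 0, 0.3],
    [[48, -30, -5], 0, 0.3],
    [[48, -30, -5], 0, 0.3],
    [[48, -30, -5], 0, 0.3],
    [[48, -30, -5], 0, 0.3]
  ]
}}

```text
time: 1.1
position: [0.2967, -0.2707, 0.2943]
ee_rot: [-179.9, -0.0, 30.9]
ft_force: [1.1, 1.2, 0.6]
opening: 0.0658
finger_force: 0.0
```

Emit:
{"api": "step_arm", "payload": {
  "steps": [
    [[48, -30, 0], 0, 0.3],
    [[48, -30, 0], 0, 0.3],
    [[48, -30, 0], 0, 0.3],
    [[48, -30, 0], 0, 0.3],
    [[48, -30, 0], 0, 0.3],
    [[48, -30, 0], 0, 0.3],
    [[48, -30, 0], 0, 0.3],
    [[48, -30, 0], 0, 0.3]
  ]
}}

```text
time: 2.1
position: [0.5004, 0.1315, 0.2942]
ee_rot: [-179.9, 0.1, 31.0]
ft_force: [0.5, -0.3, 0.2]
opening: 0.066
finger_force: 0.0
```

Emit:
{"api": "step_arm", "payload": {
  "steps": [
    [[48, -30, 0], 0, 0.3],
    [[28, -8, 0], 0, 0.3],
    [[0, 0, 0], 0, 0.3]
  ]
}}

```text
time: 2.48
position: [0.5463, 0.2026, 0.2933]
ee_rot: [-179.9, 0.2, 31.1]
ft_force: [0.1, 0.4, -0.3]
opening: 0.0657
finger_force: 0.0
```

```bash
python3 - <<'E'
from cell import sensors, viewer
from h import *
c=viewer.read_camera("wrist");pickle.dump(c,open("w1.pkl","wb"))
print(sensors.get_state()["position"],-c["R"].T@c["t"],c["R"])
cv2.imwrite("pics/w1.png",c["image"][:,:,::-1])
E
```

```text
[0.54572711 0.20135564 0.29381727] [0.61909399 0.24540938 0.47124151] [[ 5.17809785e-01 -8.55495425e-01 -7.77778643e-04]
 [-8.19552830e-01 -4.96314990e-01  2.86364433e-01]
 [-2.45369486e-01 -1.47644875e-01 -9.58120455e-01]]
```

View pics/w1.png

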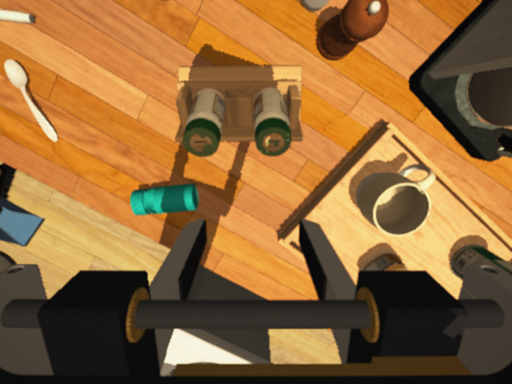

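The wrist view shows the two jars in the holder with their caps at about (202,139) and (273,138). The turquoise look-alike is at (165,200), and the tray with the mug is to the right. Next I refine the cap centres.

```bash
python3 - <<'E'
from h import *
np.set_printoptions(precision=4,suppress=True)
t=pickle.load(open("top0.pkl","rb"));s=pickle.load(open("side0.pkl","rb"));w=pickle.load(open("w1.pkl","rb"))
def caps(c,roi):
    x0,y0,x1,y1=roi;im=cv2.resize(c["image"][y0:y1,x0:x1],None,fx=4,fy=4,interpolation=2)
    h=cv2.cvtColor(im,cv2.COLOR_RGB2HSV);m=((h[...,0]>33)&(h[...,0]<85)&(h[...,1]>70)&(h[...,2]>25)).astype(np.uint8)
    m=cv2.morphologyEx(m,cv2.MORPH_CLOSE,np.ones((9,9)))
    cs=sorted(cv2.findContours(m,0,2)[0],key=cv2.contourArea)[-2:]
    r=[]
    for k in cs:
        hull=cv2.convexHull(k);(ex,ey),ax,an=cv2.fitEllipse(hull)
        f=np.zeros_like(m);cv2.drawContours(f,[hull],-1,1,-1)
        lab=((h[...,0]<28)&(f>0));M=np.argwhere(lab)[:,::-1].mean(0) if lab.any() else [np.nan]*2
        r.append([(ex+.5)/4+x0-.5,(ey+.5)/4+y0-.5,ax[0]/4,ax[1]/4,an,*(np.array(M)/4+[x0,y0]),lab.sum()/16])
    return np.array(sorted(r,key=lambda q:q[0]))
T=caps(t,(140,120,235,190));S=caps(s,(215,110,300,190));W=caps(w,(170,100,310,170))
for q in(T,S,W):print(q)
print("label T-S",tri(t,T[:,5:7],s,S[:,5:7]));print("label T-W",tri(t,T[:,5:7],w,W[:,5:7]));print("label S-W",tri(s,S[:,5:7],w,W[:,5:7]))
print("ell T-S",tri(t,T[:,:2],s,S[:,:2]))
E
```

```text
[[167.236  158.6973   7.6727  12.7643  93.5899 169.5909 159.1818   0.6875]
 [199.6187 149.4298  16.2193  17.104  155.5606 199.903  150.2573 103.125 ]]
[]
[[201.2763 136.3025  36.1487  36.9006  29.7865 199.5675 142.5365 300.5   ]
 [272.4631 136.0356  35.5676  37.3656   9.2788 273.3696 142.3821 342.5   ]]Traceback (most recent call last):
  File "<stdin>", line 18, in <module>
IndexError: too many indices for array: array is 1-dimensional, but 2 were indexed
```

```bash
python3 - <<'E'
from h import *
np.set_printoptions(precision=4,suppress=True)
t=pickle.load(open("top0.pkl","rb"));s=pickle.load(open("side0.pkl","rb"));w=pickle.load(open("w1.pkl","rb"))
P=[(201.5,143),(273.4,142.4)];T=[(167.5,163),(200.5,150)];S=[(236.7,128.5),(259.1,137.4)]
print(plane(w,P,.1205));print(tri(t,T,w,P));print(tri(s,S,w,P))
im=cv2.resize(w["image"][60:180,160:320],None,fx=5,fy=5,interpolation=2);cv2.imwrite("pics/w1c.png",im[:,:,::-1])
E
```

```text
[[0.5493 0.2789 0.1205]
 [0.5973 0.2011 0.1205]]
[[0.5519 0.2778 0.1336 0.0002]
 [0.5978 0.2024 0.1295 0.0004]]
[[0.5511 0.2783 0.1216 0.0032]
 [0.5984 0.2011 0.1228 0.002 ]]
```

View pics/w1c.png

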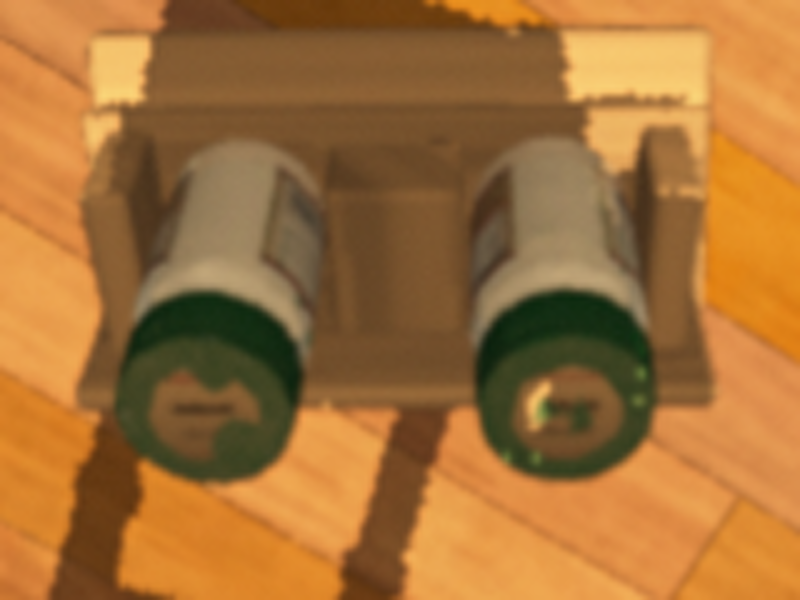

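The cap-top discs in the crop sit at wrist pixels (201.8,141.6) and (273,141). That puts jar a's cap top at about (0.599,0.2025,0.1215). The tool cannot tilt, so I will grip the cap across the lean plane, extract along the axis and let the jar swing upright.

Emit:
{"api": "step_arm", "payload": {
  "steps": [
    [[24, 13, 0], 0, 0.3],
    [[23, 13, 20], 0, 0.3],
    [[0, 0, 45], 0, 0.3],
    [[0, 0, 45], 0, 0.3],
    [[0, 0, 45], 0, 0.3],
    [[0, 0, 25], 0, 0.3],
    [[0, 0, 13], 0, 0.3],
    [[0, 0, 0], 0, 0.3]
  ],
  "grip_force": 6
}}

```text
time: 3.52
position: [0.6003, 0.2019, 0.1022]
ee_rot: [-180.0, 0.1, 31.0]
ft_force: [-0.3, 0.0, 0.2]
opening: 0.0657
finger_force: 0.0
```

Emit:
{"api": "step_arm", "payload": {
  "steps": [
    [[0, 0, 0], 0, 1],
    [[0, 0, 0], 0, 1],
    [[0, 0, 0], 0, 1],
    [[0, 0, 0], 0, 1],
    [[0, 0, 0], 0, 1]
  ]
}}

```text
time: 4.15
position: [0.6018, 0.203, 0.1035]
ee_rot: [180.0, -0.1, 31.0]
ft_force: [-0.5, 0.3, 6.6]
opening: 0.0451
finger_force: 6.0
```

Emit:
{"api": "step_arm", "payload": {
  "steps": [
    [[-4, 0, -9], 0, 1],
    [[-7, 0, -14], 0, 1],
    [[-9, 0, -18], 0, 1],
    [[-9, 0, -18], 0, 1],
    [[-9, 0, -18], 0, 1],
    [[-5, 0, -18], 0, 1],
    [[0, 0, -20], 0, 1],
    [[0, 0, 0], 0, 1]
  ]
}}

```text
time: 5.15
position: [0.5656, 0.1806, 0.2198]
ee_rot: [179.9, -0.2, 31.0]
ft_force: [-0.0, 0.4, -2.0]
opening: 0.0453
finger_force: 6.0
```

```bash
python3 - <<'E'
from cell import sensors, viewer
from h import *
print({k:np.round(v,3) for k,v in sensors.get_state().items() if k in("position","ft_force","opening","finger_force","time")})
w=viewer.read_camera("wrist");s=viewer.read_camera("side")
pickle.dump((w,s),open("l1.pkl","wb"))
p=proj(s,[sensors.get_state()["position"]])[0].astype(int);print(p)
b=cv2.resize(s["image"][max(0,p[1]-50):p[1]+70,p[0]-60:p[0]+60],None,fx=3.3,fy=3.3,interpolation=2)
a=w["image"][:,56:456]
W=np.zeros((400,800,3),np.uint8);W[:384,:400]=a;b=b[:400,:400];W[:b.shape[0],400:400+b.shape[1]]=b
cv2.imwrite("pics/l1.png",W[:,:,::-1])
E
```

```text
{'time': np.float64(5.15), 'position': array([0.566, 0.181, 0.22 ]), 'ft_force': array([-0.019,  0.373, -1.997]), 'finger_force': np.float64(6.0), 'opening': np.float64(0.045)}
[249 109]
```

View pics/l1.png

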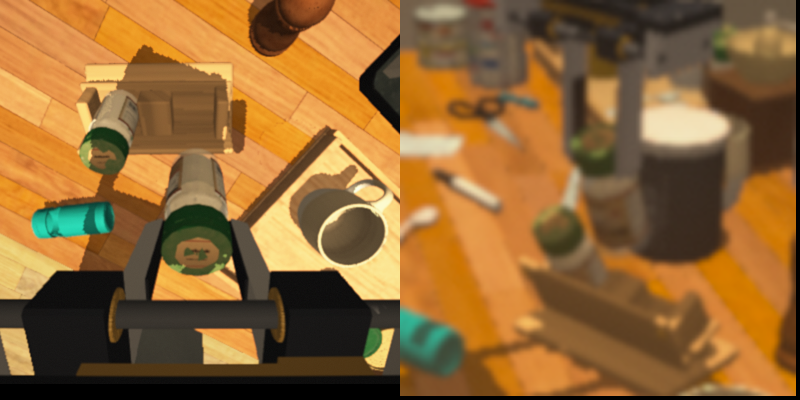

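The wrist and side views show jar a hanging in the fingers, clear of the holder and still leaning. I'll loosen the grip to 3 N while raising it and moving to the free middle cell, so it can swing.

Emit:
{"api": "step_arm", "payload": {
  "steps": [
    [[0, 0, -15], 0, 1],
    [[0, 0, -15], 0, 1],
    [[0, 0, 0], 0, 1],
    [[0, 0, 0], 0, 1]
  ],
  "grip_force": 3
}}

```text
time: 5.75
position: [0.5644, 0.1804, 0.2474]
ee_rot: [180.0, 0.0, 31.0]
ft_force: [-0.8, -0.5, -2.0]
opening: 0.0446
finger_force: 3.0
```

Emit:
{"api": "step_arm", "payload": {
  "steps": [
    [[-10, 21, 0], 0, 1],
    [[-19, 42, 0], 0, 1],
    [[-19, 42, 0], 0, 1],
    [[-19, 42, 0], 0, 1],
    [[-19, 42, 0], 0, 1],
    [[-19, 42, 0], 0, 1],
    [[-19, 42, 0], 0, 1],
    [[-9, 18, 0], 0, 1]
  ]
}}

```text
time: 6.75
position: [0.6004, -0.1397, 0.2466]
ee_rot: [-180.0, 0.1, 30.9]
ft_force: [-0.7, 0.3, -1.8]
opening: 0.0451
finger_force: 3.0
```

```bash
cat > look.py <<'E'
import sys
from cell import sensors, viewer
from h import *
n=sys.argv[1]
st=sensors.get_state();print({k:np.round(v,3) for k,v in st.items() if k in("position","ee_rot","ft_force","opening","finger_force","time")})
t=viewer.read_camera("top");s=viewer.read_camera("side");w=viewer.read_camera("wrist")
pickle.dump((t,s,w),open(n+".pkl","wb"))
W=np.zeros((400,800,3),np.uint8)
for i,c in enumerate((s,t)):
    p=proj(c,[st["position"]])[0].astype(int);print(p)
    y0=max(0,p[1]-45);x0=p[0]-50
    print("crop origin",x0,y0)
    b=cv2.resize(c["image"][y0:y0+100,x0:x0+100],None,fx=4,fy=4,interpolation=2)
    W[:b.shape[0],400*i:400*i+b.shape[1]]=b
cv2.imwrite("pics/"+n+".png",W[:,:,::-1])
E
python3 look.py l2
```

```text
{'time': np.float64(6.75), 'position': array([ 0.6  , -0.14 ,  0.247]), 'ee_rot': array([-1.79956e+02,  6.80000e-02,  3.09070e+01]), 'ft_force': array([-0.652,  0.318, -1.844]), 'finger_force': np.float64(3.0), 'opening': np.float64(0.045)}
[312 156]
crop origin 262 111
[346 152]
crop origin 296 107
```

View pics/l2.png

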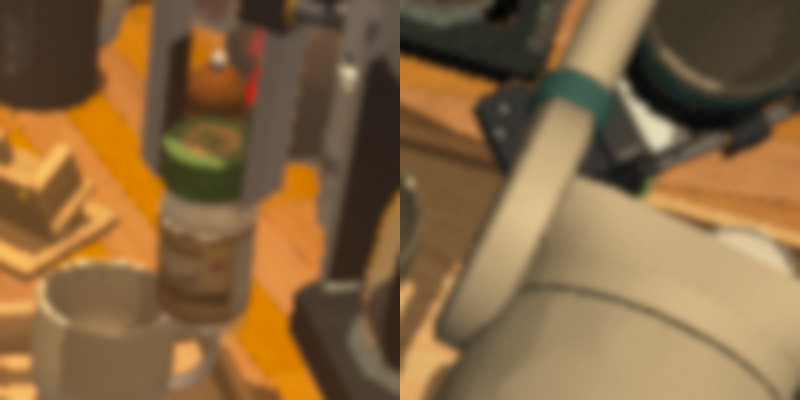

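The side view shows jar a almost upright after the swing: cap centre at about (313,148), foot at about (312,190). I'll overlay an upright outline in the side and wrist views to read the remaining tilt.

```bash
cat > ov.py <<'E'
import sys
from cell import sensors
from h import *
n,dz=sys.argv[1],float(sys.argv[2])
t,s,w=pickle.load(open(n+".pkl","rb"));P=np.array(sensors.get_state()["position"])
a=np.linspace(0,2*np.pi,60);W=np.zeros((440,800,3),np.uint8)
for i,c in enumerate((s,w)):
    top=P+[0,0,dz]
    g=[proj(c,top+np.c_[r*np.cos(a),r*np.sin(a),0*a-z]) for z,r in((0,.0225),(.02,.0225),(.106,.023))]
    m=proj(c,[top-[0,0,.05]])[0].astype(int);h=55 if i==0 else 100
    f=400/(2*h);y0=max(0,m[1]-h);x0=m[0]-h
    b=cv2.resize(c["image"][y0:y0+2*h,x0:x0+2*h],None,fx=f,fy=f,interpolation=2).copy()
    for q in g:cv2.polylines(b,[((q+.5-[x0,y0])*f*8).astype(np.int32)],True,(255,0,255),1,cv2.LINE_AA,3)
    W[:min(440,b.shape[0]),400*i:400*i+b.shape[1]]=b[:440];print(x0,y0,f,"axis top/foot px",g[0].mean(0),g[2].mean(0))
cv2.imwrite(f"pics/{n}o.png",W[:,:,::-1])
E
python3 ov.py l2 0.0185
```

```text
255 114 3.6363636363636362 axis top/foot px [313.49772715 147.22336333] [307.97817394 193.01170636]
149 114 2.0 axis top/foot px [248.60070137 242.53617103] [249.93689583 193.86707978]
```

View pics/l2o.png

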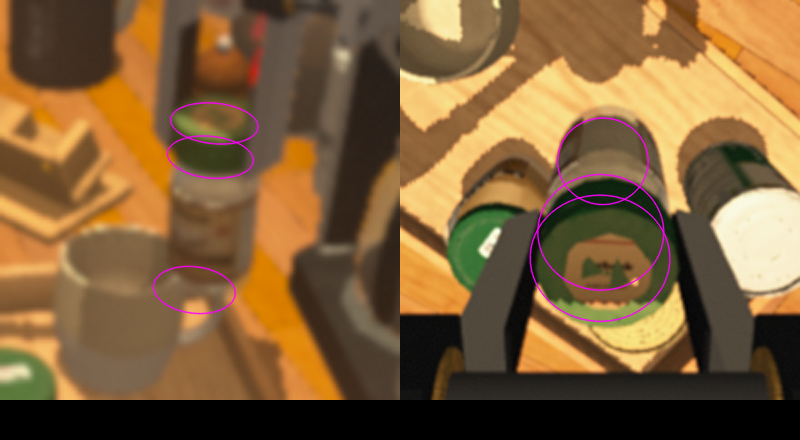

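The overlay (side and wrist views) shows about 5° of lean left, with the foot towards the holder's +x, and the jar sitting roughly 5–8 mm higher than predicted. With that little lean, the floor contact will square it up. The spot is clear, so I lower it, slowly at the end.

Emit:
{"api": "step_arm", "payload": {
  "steps": [
    [[2, -2, 15], 0, 1],
    [[0, 0, 30], 0, 1],
    [[0, 0, 35], 0, 1],
    [[0, 0, 30], 0, 1],
    [[0, 0, 20], 0, 1],
    [[0, 0, 8], 0, 1],
    [[0, 0, 0], 0, 1]
  ]
}}

```text
time: 7.78
position: [0.601, -0.1335, 0.109]
ee_rot: [-179.9, 0.0, 31.1]
ft_force: [0.2, -0.4, -1.1]
opening: 0.0449
finger_force: 3.0
```

Emit:
{"api": "step_arm", "payload": {
  "steps": [
    [[0, 0, 2], 0, 1],
    [[0, 0, 2], 0, 1],
    [[0, 0, 2], 0, 1],
    [[0, 0, 2], 0, 1]
  ]
}}

```text
time: 8.28
position: [0.6014, -0.1348, 0.1016]
ee_rot: [180.0, -0.0, 31.0]
ft_force: [-0.1, -0.3, -1.1]
opening: 0.0451
finger_force: 3.0
```

Emit:
{"api": "step_arm", "payload": {
  "steps": [
    [[0, 0, 2], 0, 1],
    [[0, 0, 2], 0, 1]
  ]
}}

```text
time: 8.52
position: [0.6013, -0.1348, 0.0973]
ee_rot: [180.0, 0.0, 31.0]
ft_force: [-0.1, 0.2, -1.6]
opening: 0.045
finger_force: 3.0
```

Emit:
{"api": "step_arm", "payload": {
  "steps": [
    [[0, 0, 2], 0, 1],
    [[0, 0, 1], 0, 1],
    [[0, 0, 0], 0, 1]
  ]
}}

```text
time: 8.9
position: [0.6013, -0.1348, 0.0944]
ee_rot: [-180.0, 0.0, 31.0]
ft_force: [0.5, -0.4, -1.4]
opening: 0.0448
finger_force: 3.0
```

Emit:
{"api": "step_arm", "payload": {
  "steps": [
    [[0, 0, 2], 0, 1],
    [[0, 0, 1], 0, 1],
    [[0, 0, 0], 0, 1]
  ]
}}

```text
time: 9.28
position: [0.6012, -0.1347, 0.0913]
ee_rot: [-180.0, 0.0, 31.0]
ft_force: [0.0, -0.1, -1.6]
opening: 0.0448
finger_force: 3.0
```

Emit:
{"api": "step_arm", "payload": {
  "steps": [
    [[0, 0, 2], 0, 1],
    [[0, 0, 1], 0, 1],
    [[0, 0, 0], 0, 1]
  ]
}}

```text
time: 9.65
position: [0.6012, -0.1347, 0.0883]
ee_rot: [-180.0, 0.0, 31.0]
ft_force: [0.1, -0.2, -1.6]
opening: 0.045
finger_force: 3.0
```

Emit:
{"api": "step_arm", "payload": {
  "steps": [
    [[0, 0, 2], 0, 1],
    [[0, 0, 1], 0, 1],
    [[0, 0, 0], 0, 1]
  ]
}}

```text
time: 10.02
position: [0.6022, -0.1349, 0.0864]
ee_rot: [179.9, -0.1, 31.0]
ft_force: [1.2, 0.4, 5.6]
opening: 0.0446
finger_force: 3.0
```

Contact shows at TCP z = 0.086 (5.6 N up). Now I release gently.

Emit:
{"api": "step_arm", "payload": {
  "steps": [
    [[0, 0, -1], 0, 1],
    [[0, 0, 0], 0, 0.48],
    [[0, 0, 0], 0, 0.4],
    [[0, 0, 0], 0, 0.32],
    [[0, 0, 0], 0, 0.3],
    [[0, 0, 0], 0, 0.3],
    [[0, 0, 0], 0, 0.3]
  ]
}}

```text
time: 10.9
position: [0.6013, -0.1347, 0.0864]
ee_rot: [180.0, 0.0, 31.0]
ft_force: [-0.7, -0.8, -0.1]
opening: 0.0659
finger_force: 0.0
```

```bash
python3 look.py l3; python3 - <<'E'
from h import *
from cell import sensors
t,s,w=pickle.load(open("l3.pkl","rb"));P=np.array(sensors.get_state()["position"]);np.set_printoptions(precision=1,suppress=True)
# green-cap blobs in side and wrist, vs. upright outline centre of the cap (z .093-.113)
for nm,c in(("side",s),("wrist",w)):
    q=proj(c,[[P[0],P[1],.113],[P[0],P[1],.103],[P[0],P[1],.007]]);print(nm,"pred",q.ravel())
    h=cv2.cvtColor(c["image"],cv2.COLOR_RGB2HSV);m=((h[...,0]>30)&(h[...,0]<85)&(h[...,1]>70)&(h[...,2]>20)).astype(np.uint8)
    _,_,st,ce=cv2.connectedComponentsWithStats(m)
    for a,b in zip(st[1:],ce[1:]):
        if a[4]>80:print("  green",a,b)
E
```

```text
{'time': np.float64(10.9), 'position': array([ 0.601, -0.135,  0.086]), 'ee_rot': array([1.79996e+02, 4.00000e-03, 3.10440e+01]), 'ft_force': array([-0.694, -0.808, -0.121]), 'finger_force': np.float64(0.0), 'opening': np.float64(0.066)}
[304 219]
crop origin 254 174
[330 170]
crop origin 280 125
side pred [305.6 209.9 305.2 213.6 301.3 246. ]
  green [316  11  38  18 372] [335.4  18.8]
  green [175 149  31  20 343] [189.  158.8]
  green [  0 166  25  29 491] [  9.5 177.9]
  green [240 210  30  20 454] [254.3 219.9]
wrist pred [250.7 250.7 250.8 243.1 251.2 197.7]
  green [ 219  188   70   75 2567] [253.  221.9]
  green [338 233  56  38 816] [364.1 248. ]
  green [ 159  328   48   49 1477] [183.4 349. ]
```

Emit:
{"api": "step_arm", "payload": {
  "steps": [
    [[0, 0, -15], 0, 0.3],
    [[0, 0, -25], 0, 0.3],
    [[0, 0, -40], 0, 0.3],
    [[0, 0, -40], 0, 0.3],
    [[0, 0, -40], 0, 0.3]
  ]
}}

```text
time: 11.68
position: [0.6013, -0.1347, 0.2491]
ee_rot: [179.9, -0.1, 31.0]
ft_force: [-0.3, 0.4, -0.3]
opening: 0.0657
finger_force: 0.0
```

Emit:
{"api": "step_arm", "payload": {
  "steps": [
    [[22, -48, 0], 0, 0.3],
    [[22, -48, 0], 0, 0.3],
    [[22, -48, 0], 0, 0.3],
    [[22, -48, 0], 0, 0.3],
    [[22, -48, 0], 0, 0.3],
    [[22, -48, 0], 0, 0.3],
    [[22, -48, 0], 0, 0.3],
    [[18, -44, 0], 0, 0.3]
  ]
}}

```text
time: 12.68
position: [0.5525, 0.2815, 0.2478]
ee_rot: [180.0, -0.1, 31.1]
ft_force: [0.0, -0.0, -0.3]
opening: 0.0655
finger_force: 0.0
```

Emit:
{"api": "step_arm", "payload": {
  "steps": [
    [[0, 0, 0], 0, 0.3],
    [[0, 0, 0], 0, 0.3]
  ]
}}

```text
time: 12.92
position: [0.5528, 0.2792, 0.2471]
ee_rot: [179.9, -0.0, 31.1]
ft_force: [0.2, 0.1, 0.9]
opening: 0.0657
finger_force: 0.0
```

```bash
python3 look.py l4; python3 - <<'E'
from h import *
t,s,w=pickle.load(open("l4.pkl","rb"))
a=cv2.resize(t["image"][125:265,235:410],None,fx=2.28,fy=2.28,interpolation=2)
b=cv2.resize(s["image"][170:335,200:375],None,fx=2.28,fy=2.28,interpolation=2)
c=w["image"][:223]
W=np.zeros((600,800,3),np.uint8);W[:a.shape[0],:399]=a[:,:399];W[:b.shape[0],400:400+b.shape[1]]=b
W[377:,:512]=c;cv2.imwrite("pics/l4all.png",W[:,:,::-1])
E
```

```text
{'time': np.float64(12.925), 'position': array([0.553, 0.279, 0.247]), 'ee_rot': array([ 1.79937e+02, -2.40000e-02,  3.10680e+01]), 'ft_force': array([0.232, 0.096, 0.862]), 'finger_force': np.float64(0.0), 'opening': np.float64(0.066)}
[235  87]
crop origin 185 42
[156 148]
crop origin 106 103
```

View pics/l4all.png

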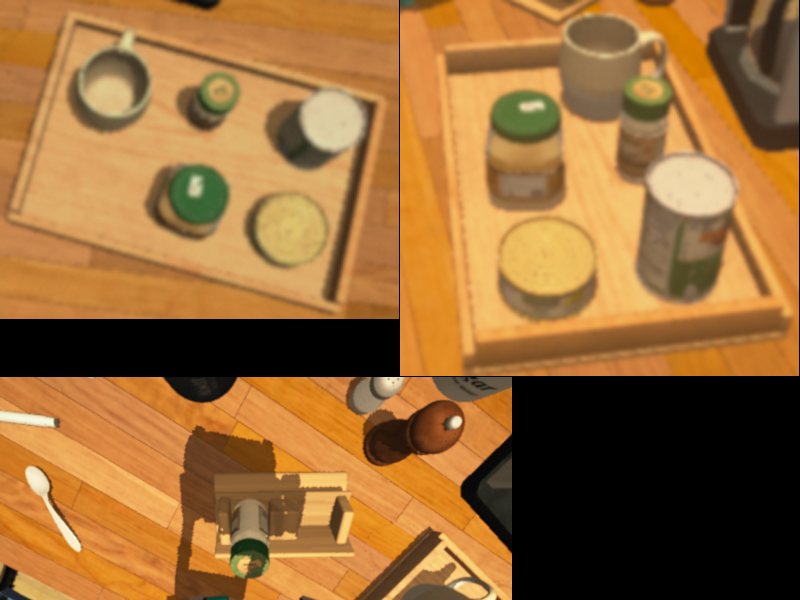

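The top and side views show jar a standing upright, with its cap at top-crop (217,93), clear of the mug, nut jar and tomato tin. In the wrist view jar b is centred between the fingers at column 250. Down to grip b.

Emit:
{"api": "step_arm", "payload": {
  "steps": [
    [[1, 0, 25], 0, 0.3],
    [[0, 0, 45], 0, 0.3],
    [[0, 0, 40], 0, 0.3],
    [[0, 0, 24], 0, 0.3],
    [[0, 0, 12], 0, 0.3],
    [[0, 0, 0], 0, 0.3]
  ],
  "grip_force": 6
}}

```text
time: 13.82
position: [0.5537, 0.2793, 0.1002]
ee_rot: [180.0, 0.1, 31.0]
ft_force: [1.0, -0.4, 0.2]
opening: 0.0655
finger_force: 0.0
```

Emit:
{"api": "step_arm", "payload": {
  "steps": [
    [[0, 0, 0], 0, 1],
    [[0, 0, 0], 0, 1],
    [[0, 0, 0], 0, 1],
    [[0, 0, 0], 0, 1],
    [[0, 0, 0], 0, 1]
  ]
}}

```text
time: 14.45
position: [0.5541, 0.2804, 0.1014]
ee_rot: [180.0, -0.1, 31.1]
ft_force: [-0.8, -0.1, 5.0]
opening: 0.0452
finger_force: 6.0
```

Emit:
{"api": "step_arm", "payload": {
  "steps": [
    [[-4, 0, -9], 0, 1],
    [[-7, 0, -14], 0, 1],
    [[-9, 0, -18], 0, 1],
    [[-9, 0, -18], 0, 1],
    [[-9, 0, -18], 0, 1],
    [[-5, 0, -18], 0, 1],
    [[0, 0, -20], 0, 1],
    [[0, 0, 0], 0, 1]
  ]
}}

```text
time: 15.45
position: [0.5178, 0.2582, 0.2177]
ee_rot: [179.9, -0.2, 31.0]
ft_force: [-0.4, 0.2, -0.6]
opening: 0.0452
finger_force: 6.0
```

Emit:
{"api": "step_arm", "payload": {
  "steps": [
    [[0, 0, -15], 0, 1],
    [[0, 0, -15], 0, 1],
    [[0, 0, 0], 0, 1],
    [[0, 0, 0], 0, 1]
  ],
  "grip_force": 3
}}

```text
time: 15.95
position: [0.5166, 0.2578, 0.2451]
ee_rot: [-180.0, 0.0, 31.0]
ft_force: [-0.6, 0.0, -0.6]
opening: 0.0449
finger_force: 3.0
```

Emit:
{"api": "step_arm", "payload": {
  "steps": [
    [[-15, 20, 0], 0, 1],
    [[-23, 33, 0], 0, 1],
    [[-23, 33, 0], 0, 1],
    [[-23, 33, 0], 0, 1],
    [[-23, 33, 0], 0, 1],
    [[-23, 33, 0], 0, 1],
    [[-15, 20, 0], 0, 1],
    [[0, 0, 0], 0, 1]
  ]
}}

```text
time: 16.95
position: [0.4977, 0.0062, 0.2449]
ee_rot: [-180.0, 0.1, 30.9]
ft_force: [0.6, 0.0, -0.4]
opening: 0.0449
finger_force: 3.0
```

```bash
python3 look.py l5; python3 ov.py l5 0.026
```

```text
{'time': np.float64(16.95), 'position': array([0.498, 0.006, 0.245]), 'ee_rot': array([-1.79966e+02,  6.50000e-02,  3.08740e+01]), 'ft_force': array([ 0.64 ,  0.024, -0.428]), 'finger_force': np.float64(3.0), 'opening': np.float64(0.045)}
[241 131]
crop origin 191 86
[275 188]
crop origin 225 143
186 85 3.6363636363636362 axis top/foot px [241.46192655 119.43488378] [241.8991197  162.45832369]
150 118 2.0 axis top/foot px [250.5571972  248.87974133] [251.2202508  196.68569588]
```

View pics/l5o.png

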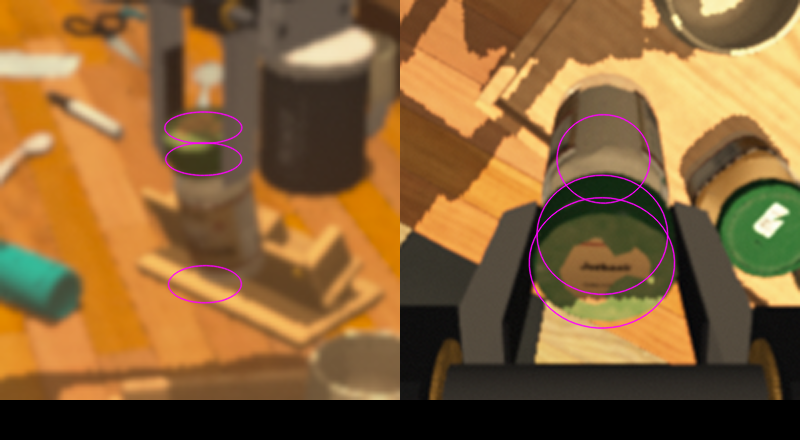

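Jar b is held with about 11° of lean left: in the side crop the foot is at about (228,262) against (206,284) for upright. Both foot rims are clear of everything. I'll lower it, touch the floor edge lightly, then draw the tool towards +x so floor friction rights it.

Emit:
{"api": "step_arm", "payload": {
  "steps": [
    [[-6, 0, 20], 0, 1],
    [[-6, 0, 35], 0, 1],
    [[0, 0, 40], 0, 1],
    [[0, 0, 30], 0, 1],
    [[0, 0, 15], 0, 1],
    [[0, 0, 5], 0, 1],
    [[0, 0, 0], 0, 1]
  ]
}}

```text
time: 17.98
position: [0.4886, 0.0015, 0.101]
ee_rot: [180.0, -0.1, 31.1]
ft_force: [0.1, -0.8, -0.6]
opening: 0.0448
finger_force: 3.0
```

Emit:
{"api": "step_arm", "payload": {
  "steps": [
    [[0, 0, 2], 0, 1],
    [[0, 0, 2], 0, 1],
    [[0, 0, 1], 0, 1],
    [[0, 0, 0], 0, 1]
  ]
}}

```text
time: 18.48
position: [0.4879, 0.0012, 0.0955]
ee_rot: [180.0, -0.0, 31.0]
ft_force: [-0.6, -0.2, -1.2]
opening: 0.045
finger_force: 3.0
```

Emit:
{"api": "step_arm", "payload": {
  "steps": [
    [[0, 0, 2], 0, 1],
    [[0, 0, 0], 0, 1]
  ]
}}

```text
time: 18.73
position: [0.4878, 0.0013, 0.0933]
ee_rot: [-180.0, 0.0, 31.0]
ft_force: [0.3, 0.2, -0.4]
opening: 0.0451
finger_force: 3.0
```

Emit:
{"api": "step_arm", "payload": {
  "steps": [
    [[0, 0, 2], 0, 1],
    [[0, 0, 0], 0, 1]
  ]
}}

```text
time: 18.98
position: [0.4878, 0.0013, 0.0913]
ee_rot: [-180.0, 0.0, 31.0]
ft_force: [-0.0, 0.3, -0.6]
opening: 0.0451
finger_force: 3.0
```

Emit:
{"api": "step_arm", "payload": {
  "steps": [
    [[0, 0, 2], 0, 1],
    [[0, 0, 0], 0, 1]
  ]
}}

```text
time: 19.23
position: [0.4878, 0.0013, 0.0893]
ee_rot: [-180.0, 0.0, 31.0]
ft_force: [0.3, 0.2, -0.8]
opening: 0.0446
finger_force: 3.0
```

Emit:
{"api": "step_arm", "payload": {
  "steps": [
    [[0, 0, 1.5], 0, 1],
    [[0, 0, 0], 0, 1]
  ]
}}

```text
time: 19.48
position: [0.4878, 0.0013, 0.0878]
ee_rot: [-180.0, 0.0, 31.0]
ft_force: [0.1, -0.0, -0.6]
opening: 0.0448
finger_force: 3.0
```

Emit:
{"api": "step_arm", "payload": {
  "steps": [
    [[0, 0, 1.5], 0, 1],
    [[0, 0, 0], 0, 1]
  ]
}}

```text
time: 19.73
position: [0.4878, 0.0013, 0.0863]
ee_rot: [-180.0, 0.0, 31.0]
ft_force: [0.5, -0.6, -1.1]
opening: 0.0451
finger_force: 3.0
```

Emit:
{"api": "step_arm", "payload": {
  "steps": [
    [[0, 0, 1.5], 0, 1],
    [[0, 0, 0], 0, 1]
  ]
}}

```text
time: 19.98
position: [0.4883, 0.0012, 0.0852]
ee_rot: [180.0, -0.0, 31.0]
ft_force: [0.1, -1.1, 0.1]
opening: 0.0448
finger_force: 3.0
```

Emit:
{"api": "step_arm", "payload": {
  "steps": [
    [[0, 0, 1.5], 0, 1],
    [[0, 0, 0], 0, 1]
  ]
}}

```text
time: 20.23
position: [0.4885, 0.0012, 0.0839]
ee_rot: [179.9, -0.1, 31.0]
ft_force: [1.0, 0.4, 4.6]
opening: 0.0449
finger_force: 3.0
```

Emit:
{"api": "step_arm", "payload": {
  "steps": [
    [[2, 0, 0], 0, 1],
    [[2, 0, 0], 0, 1],
    [[2, 0, 0], 0, 1],
    [[0, 0, 0], 0, 1]
  ]
}}

```text
time: 20.72
position: [0.4932, 0.0045, 0.0833]
ee_rot: [180.0, 0.0, 31.1]
ft_force: [-0.3, 0.1, 3.4]
opening: 0.045
finger_force: 3.0
```

Emit:
{"api": "step_arm", "payload": {
  "steps": [
    [[2, 0, 0], 0, 1],
    [[2, 0, 0], 0, 1],
    [[2, 0, 0], 0, 1],
    [[0, 0, 0], 0, 1]
  ]
}}

```text
time: 21.22
position: [0.4979, 0.0076, 0.083]
ee_rot: [-180.0, 0.0, 31.0]
ft_force: [0.5, -0.1, -0.8]
opening: 0.0452
finger_force: 3.0
```

```bash
python3 look.py l6; python3 - <<'E'
from h import *
from cell import sensors
np.set_printoptions(precision=1,suppress=True)
t,s,w=pickle.load(open("l6.pkl","rb"));t5,s5,w5=pickle.load(open("l5.pkl","rb"))
P=np.array(sensors.get_state()["position"])
x=np.array([.857,.515,0])
for d in(0,.01,.02):   # predicted far rim point of the foot in wrist, for foot shifts d along +x_h
    print(d,proj(w,[[P[0],P[1],.007]+x*(.023+d)])[0],proj(w,[[P[0],P[1],.110]])[0])
g=cv2.cvtColor(w["image"],cv2.COLOR_RGB2GRAY)
print("col 252 rows 140..230:",g[140:230:2,252])
E
```

```text
{'time': np.float64(21.225), 'position': array([0.498, 0.008, 0.083]), 'ee_rot': array([-1.79968e+02,  4.40000e-02,  3.10500e+01]), 'ft_force': array([ 0.547, -0.075, -0.788]), 'finger_force': np.float64(3.0), 'opening': np.float64(0.045)}
[242 191]
crop origin 192 146
[271 202]
crop origin 221 157
0 [251.3 175.8] [250.7 251. ]
0.01 [251.3 165.4] [250.7 251. ]
0.02 [251.3 154.9] [250.7 251. ]
col 252 rows 140..230: [129 128 129 128 126 124 124 129 132 131 129 128 124 123 122 109 102 103
 102 101 102 103 101 104 106 107 105 109 138 154 159 156 126  38  34  34
  34  37  36  35  37  64  84  82  79]
```

Force is back near the jar's own weight and the far foot rim is at wrist row ~169 (upright would be 176), so about 3° of lean is left. I press lightly, then release.

Emit:
{"api": "step_arm", "payload": {
  "steps": [
    [[2, 0, 1], 0, 1],
    [[0, 0, 1], 0, 1],
    [[0, 0, 0], 0, 1]
  ]
}}

```text
time: 21.75
position: [0.5008, 0.0085, 0.0821]
ee_rot: [179.9, -0.1, 31.0]
ft_force: [0.3, 0.9, 3.8]
opening: 0.0449
finger_force: 3.0
```

Emit:
{"api": "step_arm", "payload": {
  "steps": [
    [[0, 0, 0.5], 0, 1],
    [[0, 0, 0], 0, 1]
  ]
}}

```text
time: 22.0
position: [0.5002, 0.0085, 0.0812]
ee_rot: [180.0, -0.0, 31.0]
ft_force: [0.2, -0.5, 4.8]
opening: 0.0449
finger_force: 3.0
```

Emit:
{"api": "step_arm", "payload": {
  "steps": [
    [[0, 0, -1], 0, 1],
    [[0, 0, 0], 0, 0.48],
    [[0, 0, 0], 0, 0.4],
    [[0, 0, 0], 0, 0.32],
    [[0, 0, 0], 0, 0.3],
    [[0, 0, 0], 0, 0.3],
    [[0, 0, 0], 0, 0.3]
  ]
}}

```text
time: 22.88
position: [0.4999, 0.0085, 0.082]
ee_rot: [180.0, 0.0, 31.0]
ft_force: [0.4, -0.0, 0.2]
opening: 0.0659
finger_force: 0.0
```

Emit:
{"api": "step_arm", "payload": {
  "steps": [
    [[0, 0, -15], 0, 0.3],
    [[0, 0, -25], 0, 0.3],
    [[0, 0, -40], 0, 0.3],
    [[0, 0, -40], 0, 0.3],
    [[0, 0, -40], 0, 0.3]
  ]
}}

```text
time: 23.5
position: [0.4999, 0.0086, 0.2445]
ee_rot: [179.9, -0.1, 31.0]
ft_force: [-0.1, 0.0, -0.1]
opening: 0.0656
finger_force: 0.0
```

Emit:
{"api": "step_arm", "payload": {
  "steps": [
    [[-20, -20, 0], 0, 0.3],
    [[-40, -30, 0], 0, 0.3],
    [[-40, -30, 0], 0, 0.3],
    [[-30, -30, 0], 0, 0.3],
    [[0, 0, 0], 0, 0.3],
    [[0, 0, 0], 0, 0.3]
  ]
}}

```text
time: 24.25
position: [0.3328, 0.0356, 0.243]
ee_rot: [179.9, -0.1, 31.1]
ft_force: [-1.0, 0.1, 0.1]
opening: 0.0658
finger_force: 0.0
```

```bash
python3 look.py l7; python3 - <<'E'
from h import *
np.set_printoptions(precision=4,suppress=True)
t,s,w=pickle.load(open("l7.pkl","rb"));t0=pickle.load(open("top0.pkl","rb"));s0=pickle.load(open("side0.pkl","rb"))
# greenish/labelled caps: pixels changed against the first pictures inside the tray
for nm,c,c0,roi in(("top",t,t0,(240,130,405,262)),("side",s,s0,(215,150,372,335))):
    x0,y0,x1,y1=roi;d=np.abs(cv2.GaussianBlur(c["image"],(3,3),0).astype(int)-cv2.GaussianBlur(c0["image"],(3,3),0)).max(2)[y0:y1,x0:x1]
    _,_,st,ce=cv2.connectedComponentsWithStats((d>25).astype(np.uint8))
    for a,b in zip(st[1:],ce[1:]):
        if a[4]>25:print(nm,"changed box",a[:4]+[x0,y0,0,0],a[4])
# predicted boxes of upright jars
a=np.linspace(0,2*np.pi,60)
for P in((.6015,-.135),(.501,.009)):
    q=np.concatenate([np.c_[P[0]+.023*np.cos(a),P[1]+.023*np.sin(a),0*a+z] for z in(.007,.113)])
    for nm,c in(("top",t),("side",s)):
        p=proj(c,q);print(P,nm,"predicted box",p.min(0),np.ptp(p,0))
A=cv2.resize(t["image"][125:265,235:410],None,fx=2.28,fy=2.28,interpolation=2);B=cv2.resize(s["image"][140:335,200:375],None,fx=2.28,fy=2.28,interpolation=2)
W=np.zeros((450,800,3),np.uint8);W[:A.shape[0],:399]=A[:,:399];W[:B.shape[0],400:799]=B;cv2.imwrite("pics/l7all.png",W[:,:,::-1])
E
```

```text
{'time': np.float64(24.25), 'position': array([0.333, 0.036, 0.243]), 'ee_rot': array([ 1.79883e+02, -1.34000e-01,  3.10520e+01]), 'ft_force': array([-1.009,  0.099,  0.142]), 'finger_force': np.float64(0.0), 'opening': np.float64(0.066)}
[162 134]
crop origin 112 89
[252 263]
crop origin 202 218
top changed box [312 156  29  27] 514
top changed box [256 187  24  26] 421
top changed box [240 214  74  48] 2941
side changed box [252 150  21   6] 85
side changed box [235 176  21  24] 376
side changed box [215 186   6  37] 96
side changed box [236 200  20  19] 259
side changed box [294 203  26  49] 904
(0.6015, -0.135) top predicted box [317.243  159.1263] [24.6305 26.8303]
(0.6015, -0.135) side predicted box [291.419  203.4865] [25.1791 49.6962]
(0.501, 0.009) top predicted box [261.4501 189.8109] [19.5399 24.7729]
(0.501, 0.009) side predicted box [233.4037 175.7627] [19.2745 45.5388]
```

The change boxes in both views match the two upright jar outlines to within a few pixels. For jar b the side view gives rows 176–219, against 176–221 predicted. The only other changes are at the edges of the checked area (the raised arm and the emptied holder); the four tray things show none. Handing in.

```bash
python3 -c "
from cell import order
print(order.finish_job())"
```

```text
the job is handed in; nothing more can be done
None
```

I handed the job in with both green-capped spice jars standing upright in the two free cells of the tray, let go, and the four other things showing no movement in the camera check; the judge's verdict was not shown.

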